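# Click the yellow lens of the edge-inspection camera into place

## Task

Set the cutter-inspection camera to its yellow lens: with the fingertips, push the turret round by its finger tabs until the yellow-banded lens has clicked into place straight under the camera tube, and leave it there. Push gently and do not grip the turret, never touch a lens, and do not shift the stand or disturb the end mill on its stage and the things standing around it.

Things in the scene. Friction and masses are not known exactly. Their poses are not given: they have to be found in the camera images.
- stand: White inspection stand, 6 kg, standing loose on rubber feet: base 240 x 200 mm, 27 mm high. Origin under the centre of the base, z up; its own -x is its front (turned roughly to the robot), its own +x its back, where the column stands. A 120 mm square stage with a V-block lies on the base. The lens turret hangs over the stage, in front of the camera tube.
- turret: Black lens turret under the hub: disc 116 mm in diameter, 14 mm thick, with four finger tabs; turns both ways without end about its upright axle. Origin on the axle, half-way up the disc (172 mm above the bench). Own z up; own +x points at the yellow lens, +y green, -x blue, -y red: each colour has a 26 x 13 mm key on the disc's top near the rim and a band on its lens.
- lens_yellow: Yellow-banded lens, 25 mm diameter, 36 mm long, hanging under the turret disc 40 mm from the axle. Origin on its centre line at its lower end. Not to be touched.
- lens_green: Green-banded lens, 25 mm diameter, 40 mm long, 40 mm from the axle; origin at its lower end. Not to be touched.
- lens_blue: Blue-banded lens, 25 mm diameter, 45 mm long, 40 mm from the axle; origin at its lower end. Not to be touched.
- lens_red: Red-banded lens, 25 mm diameter, 32 mm long, 40 mm from the axle; origin at its lower end. Not to be touched.
- beam (a point): On the upright centre line of the camera tube (40 mm diameter, from 194 mm up, black 44 mm camera on top to 342 mm), straight above the stand's origin, 40 mm from the axle: the yellow lens must come straight under the tube. A click stop holds each lens there (every 90 degrees): let go within 11 degrees it snaps home; 17 to 30 degrees off it is pushed away.
- tab_a (a point): Middle of the finger tab between yellow and green, 76 mm from the axle. Each tab is a grey lug sticking out radially to 88 mm from the axle, 10 mm wide, 22 mm high (161 to 183 mm above the bench), 45 degrees from the lenses either side. Pushed sideways it turns the turret: 3 to 5 N into or out of a click, 0.6 N between clicks, where it stays where it is left (it may start so).
- tab_b (a point): Middle of the like tab between the green and blue lenses.
- tab_c (a point): Middle of the like tab between the blue and red lenses.
- tab_d (a point): Middle of the like tab between the red and yellow lenses.
- end_mill: Loose steel end mill, 12 mm diameter, 76 mm long, lying level in a V-block on the stand's stage under the camera; origin under its middle.
- tool_holder: Loose steel tool holder with a short tool, upright in a red plastic pocket: 62 mm diameter, 143 mm high, 0.7 kg; origin under its centre. Stands beside or in front of the stand.
- shell_mill: Loose dark shell mill with gold inserts, 50 mm diameter, 40 mm high; origin under its centre. Stands beside or in front of the stand.
- cleaner: Loose small blue bottle of lens cleaner, 38 mm diameter, 95 mm high, 90 g; origin under its centre. Stands beside or in front of the stand.
- column (a point): Centre of the white focus block (52 x 56 x 60 mm, a black knob on each side reaching 59 mm out) on the stand's 30 mm steel column, 95 mm behind the stand's origin and 235 mm above the bench. The column is 375 mm tall.
- hub (a point): Top centre of the turret's axle cap (34 mm diameter), fixed to the stand, 198 mm above the bench, 40 mm in front of the stand's origin. A 34 mm wide aluminium bar runs from here to the camera tube over the turret, up to 196 mm; the rest of the turret's top and all its front side lie open.

How it is judged:
At the end, for the whole second after the job is handed in: The yellow lens is clicked in: its centre line within 2 mm of the camera tube's, the turret at rest; the stand within 12 mm of where it stood and the end mill and the other loose things within 15 mm of theirs (horizontal distance between lens_yellow and beam below 0.002 m and angular speed of turret below 0.05 rad/s and distance of stand from where it was at the start of the episode below 0.012 m and distance of each of end_mill, tool_holder, shell_mill, cleaner from where it was at the start of the episode below 0.015 m); the robot touches nothing.
It fails at once if a lens is touched by the robot (contact force between any of the arm, the fingers and lens_yellow above 0.5 N or contact force between any of the arm, the fingers and lens_green above 0.5 N or contact force between any of the arm, the fingers and lens_blue above 0.5 N or contact force between any of the arm, the fingers and lens_red above 0.5 N).
It fails at once if the turret is gripped or forced (more than 16 N on it; a push takes 3 to 6 N, a grip 20 N and more) (contact force between the fingers and turret above 16 N).
It fails at once if the stand is shoved more than 12 mm or tipped or lifted (distance of stand from where it was at the start of the episode above 0.012 m or angle between stand's own z axis and vertical above 0.04 rad).
It fails at once if the end mill or a thing around the stand is moved more than 15 mm, lifted or knocked over (distance of any of end_mill, tool_holder, shell_mill, cleaner from where it was at the start of the episode above 0.015 m or angle between any of tool_holder, shell_mill, cleaner's own z axis and vertical above 0.3 rad).
It also fails if it takes over 72 s, if anything falls off the work surface, if the arm or the gripper's body presses on something with over 40 N, if the wrist force passes 120 N, or if a joint passes its speed limit or range.

## Robot

A 6-joint arm with a two-finger parallel gripper is mounted at the origin on the work surface. World frame = base frame: x ahead of the robot, y to its left, z up, the work surface at z = 0. Lengths are in m, angles in rad, forces in N, time in s.
With the tool pointing down it reaches from about 0.35 to 0.775 m from the base axis. Payload 5.5 kg.
Tool frame: the origin (TCP) lies between the finger pads; the fingertips stand 11 mm ahead of it and the grasp point (between the pads) lies 8 mm behind it (tips_ahead is the distance from the TCP to the fingertips, in m); z points along the fingers, y is the line along which they close (so a half turn about z gives the same grasp; the last joint's range is limited). The gripper opens to 85 mm and grips with 20 to 120 N. Pads are 22 mm wide; open, the fingers measure 114 mm over their backs; the gripper's body (76 mm by 85 mm) begins 54 mm behind the grasp point. The pads swing forward as they close: fully open they stand 13 mm farther back than shut.
Start: joints at [1.21, 0.313, 0.046, 1.304, 0, 1.431], TCP at [0.126, 0.561, 0.242] pointing down, gripper open.
Joint ranges: [-2.76, 2.76], [-0.86, 1.69], [-1.03, 1.26], [-2.2, 2.34], [-1.47, 1.5], [-3.14, 3.14]. Speed limits (rad/s): [2.57, 2.57, 3.14, 3.14, 3.14, 3.14].

## Interface

Orientations are given as a unit quaternion [w, x, y, z].
In Python, from workcell import * gives the robot as it stands. The module is installed in compiled form; this text tells all that it offers.
- The arm moves only by the tool jog_arm, never from a script. Its argument "moves" is a list of rows, each an object with "fingers": the closure, from 0 (fully open) to 1 (shut); "slide": the shift along the tool's x, y, z in mm, a list of three; "angular": the turn, a rotation vector about the tool's x, y, z in degrees, a list of three. A call has 1 to 10 rows; each row is the pose to reach, as a shift and turn from the pose commanded when the call began, along the tool's axes at that moment; what a row does not reach only later rows make up. A row lasts 1/12 s, in which the tool goes at most 41.7 mm and 7.16 degrees, less where a joint would pass 70% of its speed; a pose out of reach is approached as far as the arm can. A call with a gripper value outside its range is refused whole. The fingers move at their own pace and stop on an object; "squeeze" is the grip in N (left out, the last holds). Time passes only in rows, so rows that repeat a pose let the fingers close. It gives the time, the measured TCP pose, the force, the opening and the grip force at its end, in the units of the state.
- get_state(): the state, without advancing time (a new reading comes with each control period).
- read_camera(name): name is "side" or "top" or "wrist"; returns a dict with "color" (480x640x3 uint8, red, green, blue), "fovy" (degrees; the focal length in pixels is half the picture's height over the tangent of half this angle, whatever the lens; pixels are square), "cx", "cy" (the principal point, pixels), "world_from_camera" (4x4, takes a point from camera to world coordinates); the wrist camera has in their place "tool_from_camera" (4x4, takes a point from camera to tool coordinates, whose origin is the TCP and whose axes are the flange's). Camera axes: x right, y down, z forward; pixel columns grow to the right and rows downward; lengths in m; the calibration is good to about 2 mm. The wrist camera is an equidistant fisheye: a pixel r from the principal point sees the ray r / f radians off the axis. A picture is of the moment at which its call begins: read the wrist's pose just before it. There is no depth.
- hand_in(): hands the job in; it is judged then, once.
Trained networks look in a picture, given as the dict that the camera call returned (one of the last four; its "shot" number tells which), for a name from the list of things; names that differ only in an ending like _2 or _b are one class to them, and where a whole thing is asked for, a point or a joint stands for the part that bears it (a point fixed in the world has none). Each returns a list of dicts, best first, with "p" (0 to 1); they miss things now and then, are a little off and sometimes report something else, mostly with a low value. They report only what shows in the picture. A call takes as long as a camera call.
- look_for(target, picture): "point" ([column, row] in pixels, amid what is visible of it).
- tip_of(target, picture): "point" ([column, row] in pixels: a listed point, or the origin of a listed thing).
The state is a dict: "clock": time; "joint_pos": joint angles; "qvel": joint speeds; "tau": joint torques, N m; "tcp_pos": TCP position; "orientation": TCP orientation; "wrist_force": force on the tool from outside, world axes, zero at the start; "ft_torque": the same for the moment, N m; "finger_gap": finger opening in m; "grip_force": force on a finger pad.
Only numpy, scipy, OpenCV 4.12 (cv2) and the standard library are available. Lean on these libraries where they do the work, as an engineer would, in place of code of your own. Each camera call takes 0.05 s, during which the arm holds its last target. There are 200 camera calls.

## Working session

There is one attempt and no reset: what is moved stays moved. The work goes in short steps, Python scripts to look and compute and a tool call to move; the robot and the scene stay as the last step left them, time stands still between calls to the robot, and variables do not carry over. Pictures are saved under pics/ and viewed, at most 10 in all, crops included, and the job is handed in when it is done.

Besides the shell and the picture viewer there is one more tool, called after ">>>" as name(argument=value, ...) on one line, values as JSON. jog_arm: Moves the arm, as the interface text tells. Its arguments: {"type":"object","properties":{"moves":{"type":"array","items":{"type":"object","properties":{"fingers":{"type":"number"},"slide":{"type":"array","items":{"type":"number"}},"angular":{"type":"array","items":{"type":"number"}}}}},"squeeze":{"type":"number"}},"required":["moves"]}

```bash
mkdir -p pics
cat > h.py <<'E'
from workcell import *
import numpy as np, cv2
from scipy.spatial.transform import Rotation as R
def ray(pic,px):
    f=240/np.tan(np.radians(pic["fovy"])/2)
    T=np.array(pic["world_from_camera"])
    d=T[:3,:3]@np.array([(px[0]-pic["cx"])/f,(px[1]-pic["cy"])/f,1])
    return T[:3,3],d/np.linalg.norm(d)
def atz(pic,px,z):
    o,d=ray(pic,px); return o+d*(z-o[2])/d[2]
def proj(pic,P):
    f=240/np.tan(np.radians(pic["fovy"])/2)
    T=np.array(pic["world_from_camera"]); c=T[:3,:3].T@(np.array(P)-T[:3,3])
    return [c[0]/c[2]*f+pic["cx"],c[1]/c[2]*f+pic["cy"]]
E
python3 - <<'E'
from h import *
Z=dict(turret=.172,lens_yellow=.129,tab_a=.172,tab_b=.172,tab_c=.172,tab_d=.172,hub=.198,column=.235,beam=.194,tool_holder=0,shell_mill=0,cleaner=0,stand=0)
for n in("top","side"):
    p=read_camera(n); cv2.imwrite(f"pics/{n}0.png",p["color"][:,:,::-1])
    print(n,np.round(p["world_from_camera"],3).tolist())
    for k,z in Z.items():
        for r in tip_of(k,p)[:2]: print(n,k,np.round(r["point"]),round(r["p"],2),np.round(atz(p,r["point"],z),3))
s=get_state();print(s["clock"],s["orientation"],s["tcp_pos"])
E
```

```text
top [[-0.014, -0.977, 0.215, 0.386], [-1.0, 0.015, 0.002, 0.051], [-0.005, -0.215, -0.977, 0.989], [0.0, 0.0, 0.0, 1.0]]
top turret [279. 232.] 0.6 [0.582 0.11  0.172]
top tab_a [291. 275.] 0.83 [0.512 0.09  0.172]
top tab_a [321. 220.] 0.79 [0.601 0.042 0.172]
top tab_b [291. 275.] 0.83 [0.512 0.09  0.172]
top tab_b [321. 220.] 0.79 [0.601 0.042 0.172]
top tab_c [291. 275.] 0.83 [0.512 0.09  0.172]
top tab_c [321. 220.] 0.79 [0.601 0.042 0.172]
top tab_d [291. 275.] 0.83 [0.512 0.09  0.172]
top tab_d [321. 220.] 0.79 [0.601 0.042 0.172]
top hub [274. 231.] 0.7 [0.578 0.115 0.198]
top column [319. 145.] 0.88 [0.702 0.044 0.235]
top column [264. 185.] 0.49 [0.639 0.127 0.235]
top beam [230. 329.] 0.22 [0.429 0.181 0.194]
top tool_holder [210. 209.] 0.82 [0.671 0.257 0.   ]
top shell_mill [228. 332.] 0.9 [0.435 0.215 0.   ]
top cleaner [388. 270.] 0.62 [ 0.546 -0.084  0.   ]
side [[0.928, -0.26, 0.267, 0.398], [-0.373, -0.658, 0.655, -0.365], [0.005, -0.707, -0.707, 0.63], [0.0, 0.0, 0.0, 1.0]]
side turret [318. 217.] 0.92 [0.582 0.102 0.172]
side turret [315. 254.] 0.43 [0.55  0.033 0
[... 290 characters left out ...]
37 0.172]
side tab_c [275. 239.] 0.84 [0.506 0.082 0.172]
side tab_d [348. 242.] 0.88 [0.603 0.037 0.172]
side tab_d [275. 239.] 0.84 [0.506 0.082 0.172]
side hub [318. 200.] 0.96 [0.585 0.112 0.198]
side hub [343. 217.] 0.52 [0.606 0.063 0.198]
side column [411. 192.] 0.83 [0.698 0.04  0.235]
side beam [342. 215.] 0.76 [0.607 0.071 0.194]
side tool_holder [279. 236.] 0.22 [0.558 0.256 0.   ]
side shell_mill [228. 270.] 0.79 [0.441 0.204 0.   ]
side cleaner [345. 384.] 0.83 [ 0.552 -0.084  0.   ]
side cleaner [342. 218.] 0.37 [0.697 0.258 0.   ]
side stand [338. 291.] 0.82 [0.614 0.083 0.   ]
1.4 [2.14658471e-05 1.10194170e-01 9.93910077e-01 6.32621605e-05] [0.12597964 0.56109408 0.24232262]
```

Run:
```python
import cv2
a=cv2.imread("pics/top0.png")[90:350,150:430];b=cv2.imread("pics/side0.png")[100:360,200:480]
c=cv2.vconcat([cv2.resize(a,None,fx=1.0,fy=1.0)]);
cv2.imwrite("pics/c0.png",cv2.resize(cv2.hconcat([a,b]),(800,372),interpolation=cv2.INTER_CUBIC))
```

```text
(no output)
```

View pics/c0.png

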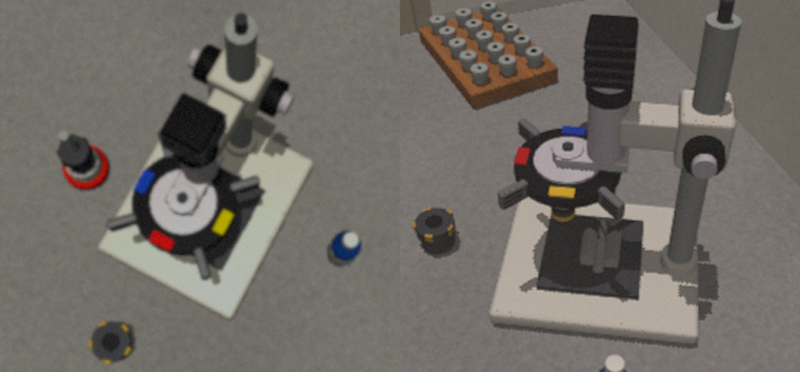

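The picture shows the yellow key at about (306,245) in the top view. Its world angle about the axle (0.581, 0.111) is about -117°. The tube is at -31°, so green is in place now and the turret must turn +90° counter-clockwise. Tab_c, at about 108° on the open front-left side, can be pushed round the front.

>>> jog_arm(moves=[{"fingers":1,"slide":[-270,-129,0]},{"fingers":1,"slide":[-270,-129,0]},{"fingers":1,"slide":[-270,-129,0]},{"fingers":1,"slide":[-540,-257,0]},{"fingers":1,"slide":[-540,-257,0]},{"fingers":1,"slide":[-540,-257,0]},{"fingers":1,"slide":[-540,-257,0]},{"fingers":1,"slide":[-540,-257,0]},{"fingers":1,"slide":[-540,-257,0]},{"fingers":1,"slide":[-540,-257,0]}])

```text
schema error: expected keys fingers, slide, angular
```

>>> jog_arm(moves=[{"fingers":1,"slide":[-540,-257,0],"angular":[0,0,0]},{"fingers":1,"slide":[-540,-257,0],"angular":[0,0,0]},{"fingers":1,"slide":[-540,-257,0],"angular":[0,0,0]},{"fingers":1,"slide":[-540,-257,0],"angular":[0,0,0]},{"fingers":1,"slide":[-540,-257,0],"angular":[0,0,0]},{"fingers":1,"slide":[-540,-257,0],"angular":[0,0,0]},{"fingers":1,"slide":[-540,-257,0],"angular":[0,0,0]},{"fingers":1,"slide":[-540,-257,0],"angular":[0,0,0]},{"fingers":1,"slide":[-540,-257,0],"angular":[0,0,0]},{"fingers":1,"slide":[-540,-257,0],"angular":[0,0,0]}])

```text
clock: 2.23
tcp_pos: [0.4552, 0.3024, 0.2426]
orientation: [0.0, 0.11, 0.994, 0.0]
wrist_force: [0.1, 1.3, 0.7]
finger_gap: 0.0002
grip_force: 0.0
```

>>> jog_arm(moves=[{"fingers":1,"slide":[-40,-19,0],"angular":[0,0,0]},{"fingers":1,"slide":[-76,-36,0],"angular":[0,0,0]},{"fingers":1,"slide":[-110,-52,0],"angular":[0,0,0]},{"fingers":1,"slide":[-140,-66,0],"angular":[0,0,0]},{"fingers":1,"slide":[-156,-73,0],"angular":[0,0,0]},{"fingers":1,"slide":[-164,-77,0],"angular":[0,0,0]},{"fingers":1,"slide":[-164,-77,0],"angular":[0,0,0]},{"fingers":1,"slide":[-164,-77,0],"angular":[0,0,0]}])

```text
clock: 2.9
tcp_pos: [0.5964, 0.1931, 0.2421]
orientation: [-0.001, 0.11, 0.994, 0.0]
wrist_force: [-0.8, -0.0, 0.9]
finger_gap: -0.0001
grip_force: 0.0
```

Run:
```python
from h import *
s=get_state();T=s["tcp_pos"];print(T)
for n in("top","side"):
    p=read_camera(n)
    for k,z in dict(tab_a=.172,hub=.198).items():
        for r in tip_of(k,p)[:4]: print(n,k,round(r["p"],2),np.round(atz(p,r["point"],z),3))
    if n=="side": im=p["color"][:,:,::-1][100:360,200:480]
    else: a=p["color"][:,:,::-1][90:350,150:430]
cv2.imwrite("pics/c1.png",cv2.resize(cv2.hconcat([a,im]),(800,372),interpolation=cv2.INTER_CUBIC))
```

```text
[0.59643244 0.19314801 0.24205486]
top tab_a 0.86 [0.502 0.094 0.172]
top tab_a 0.82 [0.604 0.043 0.172]
top tab_a 0.69 [0.66  0.132 0.172]
top tab_a 0.59 [0.562 0.191 0.172]
top hub 0.56 [0.58  0.113 0.198]
side tab_a 0.98 [0.601 0.036 0.172]
side tab_a 0.97 [0.56  0.181 0.172]
side tab_a 0.62 [0.511 0.085 0.172]
side hub 0.79 [0.582 0.11  0.198]
```

View pics/c1.png

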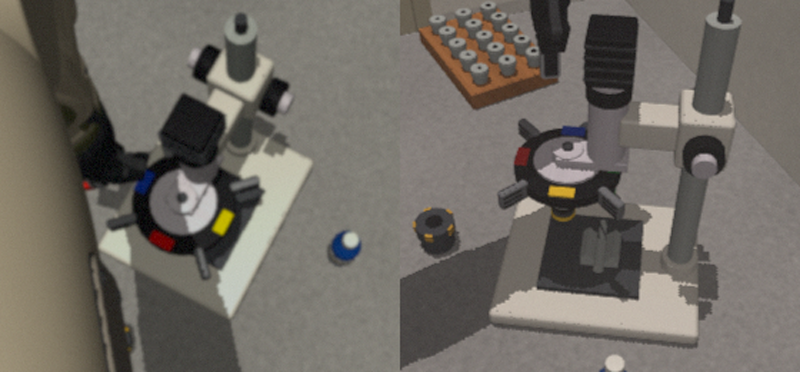

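The fingers are closed and stand clear of the rim, in the gap between tab_b and tab_c. The fingertip shows at (550,75) in the side crop. I'll descend now.

>>> jog_arm(moves=[{"fingers":1,"slide":[0,0,12],"angular":[0,0,0]},{"fingers":1,"slide":[0,0,24],"angular":[0,0,0]},{"fingers":1,"slide":[0,0,34],"angular":[0,0,0]},{"fingers":1,"slide":[0,0,44],"angular":[0,0,0]},{"fingers":1,"slide":[0,0,52],"angular":[0,0,0]},{"fingers":1,"slide":[0,0,58],"angular":[0,0,0]},{"fingers":1,"slide":[0,0,62],"angular":[0,0,0]},{"fingers":1,"slide":[0,0,65],"angular":[0,0,0]},{"fingers":1,"slide":[0,0,65],"angular":[0,0,0]}])

```text
clock: 3.95
tcp_pos: [0.5968, 0.1929, 0.1767]
orientation: [-0.0, 0.11, 0.994, -0.0]
wrist_force: [0.1, 0.1, -0.7]
finger_gap: 0.0002
grip_force: 0.0
```

>>> jog_arm(moves=[{"fingers":1,"slide":[2.9,0,0],"angular":[0,0,-2]},{"fingers":1,"slide":[5.7,-0.2,0],"angular":[0,0,-4]},{"fingers":1,"slide":[8.6,-0.4,0],"angular":[0,0,-6]},{"fingers":1,"slide":[11.4,-0.8,0],"angular":[0,0,-8]},{"fingers":1,"slide":[14.2,-1.2,0],"angular":[0,0,-10]},{"fingers":1,"slide":[15.6,-1.5,0],"angular":[0,0,-11]},{"fingers":1,"slide":[17.0,-1.8,0],"angular":[0,0,-12]},{"fingers":1,"slide":[18.4,-2.1,0],"angular":[0,0,-13]},{"fingers":1,"slide":[19.8,-2.4,0],"angular":[0,0,-14]},{"fingers":1,"slide":[21.2,-2.8,0],"angular":[0,0,-15]}])

```text
clock: 4.78
tcp_pos: [0.5759, 0.1949, 0.1774]
orientation: [0.0, -0.021, 1.0, 0.0]
wrist_force: [2.7, 0.0, 0.0]
finger_gap: -0.0003
grip_force: 1.2
```

>>> jog_arm(moves=[{"fingers":1,"slide":[1.4,0,0],"angular":[0,0,-1]},{"fingers":1,"slide":[2.9,0,0],"angular":[0,0,-2]},{"fingers":1,"slide":[4.3,-0.1,0],"angular":[0,0,-3]},{"fingers":1,"slide":[5.7,-0.2,0],"angular":[0,0,-4]},{"fingers":1,"slide":[7.1,-0.3,0],"angular":[0,0,-5]},{"fingers":1,"slide":[8.6,-0.4,0],"angular":[0,0,-6]},{"fingers":1,"slide":[10.0,-0.6,0],"angular":[0,0,-7]},{"fingers":1,"slide":[11.4,-0.8,0],"angular":[0,0,-8]}])

```text
clock: 5.45
tcp_pos: [0.5641, 0.1935, 0.1774]
orientation: [-0.0, -0.091, 0.996, -0.0]
wrist_force: [2.2, -0.6, 0.3]
finger_gap: -0.0
grip_force: 0.9
```

>>> jog_arm(moves=[{"fingers":1,"slide":[2.1,0,0],"angular":[0,0,-1.5]},{"fingers":1,"slide":[4.3,-0.1,0],"angular":[0,0,-3]},{"fingers":1,"slide":[6.4,-0.3,0],"angular":[0,0,-4.5]},{"fingers":1,"slide":[8.6,-0.4,0],"angular":[0,0,-6]},{"fingers":1,"slide":[10.7,-0.7,0],"angular":[0,0,-7.5]},{"fingers":1,"slide":[12.8,-1.0,0],"angular":[0,0,-9]},{"fingers":1,"slide":[14.9,-1.4,0],"angular":[0,0,-10.5]},{"fingers":1,"slide":[17.0,-1.8,0],"angular":[0,0,-12]},{"fingers":1,"slide":[19.1,-2.3,0],"angular":[0,0,-13.5]},{"fingers":1,"slide":[21.2,-2.8,0],"angular":[0,0,-15]}])

```text
clock: 6.28
tcp_pos: [0.5424, 0.1871, 0.1769]
orientation: [-0.001, -0.221, 0.975, 0.0]
wrist_force: [-0.4, 0.1, -0.2]
finger_gap: -0.0
grip_force: 0.0
```

```bash
cat > look.py <<'E'
from h import *
import sys
s=get_state();T=s["tcp_pos"];A=np.array([.581,.112])
d=np.array(T[:2])-A;print("finger r,theta",np.hypot(*d),np.degrees(np.arctan2(d[1],d[0])),s["wrist_force"])
for n in("top","side"):
    p=read_camera(n)
    for r in tip_of("tab_a",p)[:4]:
        q=atz(p,r["point"],.172)[:2]-A; print(n,round(r["p"],2),np.round(np.hypot(*q),3),round(np.degrees(np.arctan2(q[1],q[0])),1))
    cv2.imwrite(f"pics/{sys.argv[1]}_{n}.png",p["color"][:,:,::-1])
a=cv2.imread(f"pics/{sys.argv[1]}_top.png")[90:350,150:430];b=cv2.imread(f"pics/{sys.argv[1]}_side.png")[100:360,200:480]
cv2.imwrite(f"pics/{sys.argv[1]}.png",cv2.resize(cv2.hconcat([a,b]),(800,372),interpolation=cv2.INTER_CUBIC))
E
python3 look.py m1
```

```text
finger r,theta 0.08437707046965216 117.18726601679559 [-0.40240786  0.11157564 -0.17875674]
top 0.8 0.073 -127.2
top 0.78 0.073 140.6
top 0.72 0.079 53.7
top 0.6 0.078 -36.0
side 0.82 0.076 52.2
side 0.78 0.078 -121.6
side 0.74 0.069 151.9
side 0.64 0.078 -38.7
```

>>> jog_arm(moves=[{"fingers":1,"slide":[2.9,-0.2,0],"angular":[0,0,-2]},{"fingers":1,"slide":[5.7,-0.6,0],"angular":[0,0,-4]},{"fingers":1,"slide":[8.6,-1.0,0],"angular":[0,0,-6]},{"fingers":1,"slide":[11.4,-1.6,0],"angular":[0,0,-8]},{"fingers":1,"slide":[13.5,-2.2,0],"angular":[0,0,-9.5]},{"fingers":1,"slide":[15.6,-2.7,0],"angular":[0,0,-11]},{"fingers":1,"slide":[17.7,-3.3,0],"angular":[0,0,-12.5]},{"fingers":1,"slide":[19.8,-4.0,0],"angular":[0,0,-14]},{"fingers":1,"slide":[21.9,-4.7,0],"angular":[0,0,-15.5]},{"fingers":1,"slide":[24.0,-5.5,0],"angular":[0,0,-17]}])

```text
clock: 7.32
tcp_pos: [0.5243, 0.1719, 0.1772]
orientation: [-0.0, -0.362, 0.932, 0.0]
wrist_force: [0.6, 1.0, 0.1]
finger_gap: -0.0
grip_force: 0.3
```

>>> jog_arm(moves=[{"fingers":1,"slide":[2.1,0,0],"angular":[0,0,-1.5]},{"fingers":1,"slide":[4.3,-0.1,0],"angular":[0,0,-3]},{"fingers":1,"slide":[6.4,-0.3,0],"angular":[0,0,-4.5]},{"fingers":1,"slide":[8.6,-0.4,0],"angular":[0,0,-6]},{"fingers":1,"slide":[10.7,-0.7,0],"angular":[0,0,-7.5]},{"fingers":1,"slide":[12.8,-1.0,0],"angular":[0,0,-9]},{"fingers":1,"slide":[14.9,-1.4,0],"angular":[0,0,-10.5]},{"fingers":1,"slide":[17.0,-1.8,0],"angular":[0,0,-12]},{"fingers":1,"slide":[19.1,-2.3,0],"angular":[0,0,-13.5]},{"fingers":1,"slide":[21.2,-2.8,0],"angular":[0,0,-15]}])

```text
clock: 8.15
tcp_pos: [0.5106, 0.1556, 0.1772]
orientation: [-0.0, -0.48, 0.877, 0.0]
wrist_force: [0.1, -1.0, -0.1]
finger_gap: -0.0001
grip_force: 0.3
```

```bash
python3 look.py m2
```

```text
finger r,theta 0.0828254383863299 148.25552744684407 [ 0.11079592 -0.97278369 -0.06297074]
top 0.96 0.074 -110.9
top 0.95 0.074 158.3
side 0.94 0.08 -108.5
side 0.91 0.073 162.1
side 0.87 0.071 69.0
side 0.8 0.077 -26.9
```

>>> jog_arm(moves=[{"fingers":1,"slide":[2.1,0,0],"angular":[0,0,-1.5]},{"fingers":1,"slide":[4.3,-0.1,0],"angular":[0,0,-3]},{"fingers":1,"slide":[6.4,-0.3,0],"angular":[0,0,-4.5]},{"fingers":1,"slide":[8.6,-0.4,0],"angular":[0,0,-6]},{"fingers":1,"slide":[10.7,-0.7,0],"angular":[0,0,-7.5]},{"fingers":1,"slide":[12.8,-1.0,0],"angular":[0,0,-9]},{"fingers":1,"slide":[14.9,-1.4,0],"angular":[0,0,-10.5]},{"fingers":1,"slide":[17.0,-1.8,0],"angular":[0,0,-12]},{"fingers":1,"slide":[19.1,-2.3,0],"angular":[0,0,-13.5]},{"fingers":1,"slide":[21.2,-2.8,0],"angular":[0,0,-15]}])

```text
clock: 9.18
tcp_pos: [0.5018, 0.137, 0.1773]
orientation: [0.001, -0.591, 0.807, 0.001]
wrist_force: [-0.6, 2.8, -0.6]
finger_gap: 0.0002
grip_force: 1.5
```

>>> jog_arm(moves=[{"fingers":1,"slide":[1.4,0,0],"angular":[0,0,-1]},{"fingers":1,"slide":[2.9,0,0],"angular":[0,0,-2]},{"fingers":1,"slide":[4.3,-0.1,0],"angular":[0,0,-3]},{"fingers":1,"slide":[5.7,-0.2,0],"angular":[0,0,-4]},{"fingers":1,"slide":[7.1,-0.3,0],"angular":[0,0,-5]},{"fingers":1,"slide":[8.6,-0.4,0],"angular":[0,0,-6]},{"fingers":1,"slide":[10.0,-0.6,0],"angular":[0,0,-7]},{"fingers":1,"slide":[11.4,-0.8,0],"angular":[0,0,-8]}])

```text
clock: 9.85
tcp_pos: [0.499, 0.1246, 0.1772]
orientation: [-0.0, -0.646, 0.764, -0.0]
wrist_force: [-0.8, 0.7, -0.1]
finger_gap: 0.0001
grip_force: 0.5
```

>>> jog_arm(moves=[{"fingers":1,"slide":[1.4,0,0],"angular":[0,0,-1]},{"fingers":1,"slide":[2.9,0,0],"angular":[0,0,-2]},{"fingers":1,"slide":[4.3,-0.1,0],"angular":[0,0,-3]},{"fingers":1,"slide":[5.7,-0.2,0],"angular":[0,0,-4]},{"fingers":1,"slide":[7.1,-0.3,0],"angular":[0,0,-5]},{"fingers":1,"slide":[8.6,-0.4,0],"angular":[0,0,-6]}])

```text
clock: 10.35
tcp_pos: [0.4983, 0.1161, 0.1774]
orientation: [0.0, -0.685, 0.729, -0.0]
wrist_force: [-0.1, -1.2, -0.0]
finger_gap: 0.0001
grip_force: 0.0
```

```bash
python3 look.py m3
```

```text
finger r,theta 0.08284268233664115 177.1534497797674 [-0.10561052 -1.23698943 -0.03865934]
top 0.9 0.07 -79.9
side 0.77 0.086 -69.0
side 0.75 0.07 107.7
side 0.71 0.08 -156.8
```

>>> jog_arm(moves=[{"fingers":1,"slide":[-4,0,0],"angular":[0,0,0]},{"fingers":1,"slide":[-8,0,0],"angular":[0,0,0]},{"fingers":1,"slide":[-10,4,0],"angular":[0,0,0]},{"fingers":1,"slide":[-10,10,-10],"angular":[0,0,0]},{"fingers":1,"slide":[-10,15,-25],"angular":[0,0,0]},{"fingers":1,"slide":[-10,20,-45],"angular":[0,0,0]},{"fingers":1,"slide":[-10,35,-65],"angular":[0,0,0]},{"fingers":1,"slide":[-10,55,-75],"angular":[0,0,0]},{"fingers":1,"slide":[-10,70,-80],"angular":[0,0,0]},{"fingers":1,"slide":[-10,70,-80],"angular":[0,0,0]}])

```text
clock: 11.38
tcp_pos: [0.4265, 0.1313, 0.2597]
orientation: [0.001, -0.685, 0.729, -0.0]
wrist_force: [-1.0, 0.7, -0.2]
finger_gap: -0.0
grip_force: 0.0
```

```bash
python3 look.py m4
```

```text
finger r,theta 0.15571905852808324 172.8944660193683 [-1.0367512   0.67827843 -0.19446352]
top 0.97 0.078 16.9
top 0.64 0.077 -71.1
top 0.59 0.072 -166.3
top 0.54 0.048 -29.3
side 0.8 0.072 103.2
side 0.79 0.078 -156.6
```

View pics/m4.png

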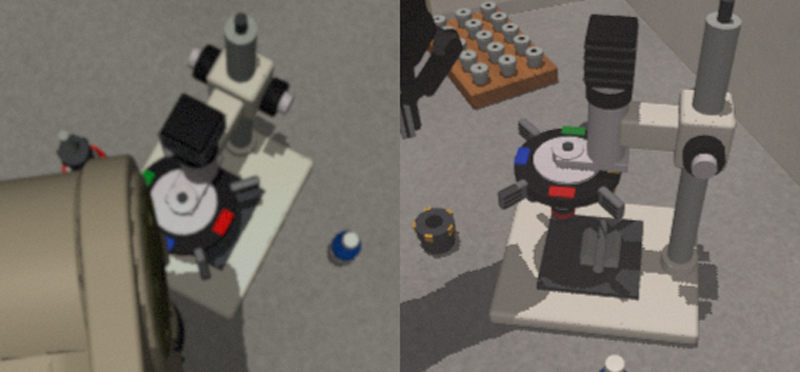

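Red (223,222 in the top half) now sits where yellow was, with green at (573,131) and blue at (521,156) in the side half. Yellow is therefore under the tube. The tabs are back at their starting positions, so it has clicked in, and the stand and the other things look unmoved.

```bash
python3 -c "
from workcell import *
print(hand_in())"
```

```text
the job is handed in; nothing more can be done
None
```

I pushed the turret 90° counter-clockwise by one finger tab; the last pictures show the yellow lens clicked in under the camera tube, the fingers clear and nothing visibly moved, and the job is handed in (no verdict was returned).

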